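Stop the standby power unit and shut its hood

ROBOT

A 6-joint arm with a two-finger parallel gripper is mounted at the origin on the work surface. World frame = base frame: x ahead of the robot, y to its left, z up, the work surface at z = 0. Lengths are in m, angles in degrees, forces in N, time in s.
With the tool pointing down it reaches from about 0.4 to 0.825 m from the base axis. Payload 7 kg.
Tool frame: the origin (TCP) lies on the centre line of the jaws, within the pads' length; the fingertips stand 17 mm ahead of it and the grasp point (between the pads) lies 2 mm behind it; y points along the fingers, z is the direction in which the jaws open and shut, and the axes are right-handed (so a half turn about y gives the same grasp; the last joint's range is limited). The gripper opens to 88 mm and grips with 3 to 60 N. Pads are 19 mm wide; open, the fingers measure 130 mm over their backs; the gripper's body (78 mm by 193 mm) begins 47 mm behind the grasp point.
Start: joints at [16.507, 20.546, 0.682, 0, -70.136, -16.507], TCP at [0.675, -0, 0.244] pointing down, gripper open.
Joint ranges: [-176.03, 176.03], [-82.01, 121.73], [-58.28, 71.71], [-173.87, 95.51], [-174.79, -0.11], [-173.66, 173.66]. Speed limits (degrees/s): [136.94, 136.94, 172.46, 180, 180, 180].

INTERFACE

Orientations are given as [roll, pitch, yaw] about the fixed x, y, z axes, in that order (R = Rz(yaw) Ry(pitch) Rx(roll)).
In Python, from plant import r, capture, camera_info gives the robot as it stands. The module is installed in compiled form; this text tells all that it offers.
- The arm moves only by the tool apply_moves, never from a script. Its argument "deltas" is a list of rows, each an object of numbers: "tx", "ty", "tz": the shift along the tool's x, y, z in m; "turn": the turn about the tool's y in rad; "gripper": the finger opening in m, from 0 to 0.0876. A call has 1 to 5 rows; each row is the pose to reach, as a shift and turn from the pose commanded when the call began, along the tool's axes at that moment; what a row does not reach only later rows make up. A row lasts 1/10 s, in which the tool goes at most 50 mm and 8.59 degrees, less where a joint would pass 70% of its speed; a pose out of reach is approached as far as the arm can. A call with a gripper value outside its range is refused whole. The fingers move at their own pace and stop on an object; "newtons" is the grip in N (left out, the last holds). Time passes only in rows, so rows that repeat a pose let the fingers close. It gives the time, the measured TCP pose, the force and the opening at its end, in the units of the state.
- r.get_state(): the state, without advancing time (a new reading comes with each control period).
- capture(name): name is "scene" or "side" or "wrist"; returns (picture, depth): 400x640x3 uint8, red, green, blue; 400x640 float32, m along the optical axis (not along the pixel's ray), 0 where there is no reading.
- camera_info(name): a dict with "K" (3x3 intrinsics, pixels), "eye" and "orientation" of the camera in the world; the wrist camera has in their place "tool_from_camera" (4x4, takes a point from camera to tool coordinates, whose origin is the TCP and whose axes are the tool frame's). Camera axes: x right, y up, looking along -z (the intrinsics and any distortion apply to the point x, -y, -z); pixel columns grow to the right and rows downward; lengths in m; the calibration is good to about 2 mm. The wrist camera is an equidistant fisheye: a pixel r from the principal point sees the ray r / f radians off the axis. A picture is of the moment at which its call begins: read the wrist's pose just before it. camera_info takes no time and is no camera call.
- r.close_job(): hands the job in, once; it reports no verdict.
The state is a dict: "time_s": time; "joints": joint angles; "qd": joint speeds; "joint_torque": joint torques, N m; "tcp_pos": TCP position; "eef_rot": TCP orientation; "contact_force": force on the tool from outside, world axes, zero at the start; "moment": the same for the moment, N m; "gripper_width": finger opening in m.
Only numpy, scipy, OpenCV 4.12 (cv2) and the standard library are available. Lean on these libraries where they do the work, as an engineer would, in place of code of your own. Each camera call takes 0.05 s, during which the arm holds its last target.

TASK

The service on the green standby power unit is finished. First turn the selector on its grey control pod clockwise, click by click, until the pointer rests on the red dot; then break the locked stay at its red knuckle, take the hood by its orange bar and lower it gently until it is fully shut, without letting it drop or slam. Let go, and leave the other things on the bench where they are.

Things in the scene. Friction and masses are not known exactly. Their poses are not given: they have to be found in the camera images.
- unit: Green standby power unit, fixed: an open-topped case 200 mm deep (x), 220 wide (y), 110 high, origin at the centre of its underside, x axis pointing from its louvred front to the hood's hinge, y to its left, z up. On its right (y -111 to -196 mm, x -97 to +53) a grey control pod 85 mm high carries the selector. Its contents stay below 82 mm.
- selector (a joint): Selector angle in rad, growing clockwise seen from above: green dot 0, yellow 0.524, red 1.047, white 1.571 (stops at -0.08 and 1.65). It clicks: the knob rests only at these four; about 0.15 N m takes it over the hump halfway between, then it pulls itself to the next. It starts on green or yellow.
- selector_grip (a point): Centre of the black selector knob's grip, on its axis, at (-55, -155, 109) mm in the unit's frame. The grip is an upright bar 46 mm long, 12 thick, 28 high, 14 mm below to 12 above this point, on a disc 44 mm across; a white line is its pointer. At green the bar points 60 degrees anticlockwise (from above) of the unit's x axis, at red along it, to the hinge side.
- hood (a joint): Hood angle in rad: 0 as it starts, open and locked (71.6 degrees above shut), growing as it is lowered, 1.25 fully shut. Its hinge and stay are stiff enough to hold it up after the stay is broken, but somewhere beyond 0.2 to 0.5 it falls by itself if not supported, and slams.
- hood_hinge (a point): Middle of the hood's hinge line, which runs along the unit's y axis, at (95, 0, 110) mm in the unit's frame.
- hood_bar (a point): Middle of the hood's orange bar: round, 12 mm thick, 130 mm long along the unit's y axis, on two arms, in the hood's plane, 41 mm beyond the free edge, 235 mm from the hinge line. It starts as the topmost part, 334 mm above the bench; shut, it stands 40 mm in front of the case, 114 mm up. It can be pinched from above at all angles and turns between the fingers.
- stay_knuckle (a joint): Bend of the stay in rad: 0 locked, 4 mm over centre against its stop; straight at about 0.1; growing as it folds; about 3.1 when the hood is shut. Once bent well past straight it stays bent. Some 4 to 8 N on the knuckle breaks it; pushing on the hood while it is locked does not.
- knuckle (a point): Centre of the stay's knuckle, a red roller 22 mm across, 36 long along the unit's y axis, at (5, 82, 172) mm in the unit's frame when locked. Two 76 mm links join it to the case rim at x -40 mm and to the hood 125 mm from its hinge. It breaks towards the hinge and down, first along (0.78, 0, -0.63) in the unit's frame, on an arc about the rim pivot; 25 to 30 mm of push is enough.
- wrench: steel wrench, 170 mm, lying; bystander
- screwdriver: screwdriver, 180 mm, lying; bystander
- spray_can: can with blue label, 150 mm high; bystander
- oil_bottle: bottle with yellow label, 170 mm high; bystander
- screw_jar: jar, 75 mm high; bystander
- mug: blue mug, 90 mm high; bystander
- filter: white filter cartridge with orange band, 76 mm diameter, 70 mm high; bystander

How it is judged:
By the outcome, as a careful person would: the job done as asked, in the order asked, and still so for the second after the job is handed in, with the robot touching nothing.
It also fails if it takes over 72 s, if anything falls off the work surface, if the arm or the gripper's body presses on something with over 40 N, if the wrist force passes 120 N, or if a joint passes its speed limit or range.

## Working session

There is one attempt and no reset: what is moved stays moved. The work goes in short steps, Python scripts to look and compute and a tool call to move; the robot and the scene stay as the last step left them, time stands still between calls to the robot, and variables do not carry over. Pictures are saved under pics/ and viewed, and the job is handed in when it is done.

Besides the shell and the picture viewer there is one more tool, called in YAML: its name, and indented under it one key for each argument. apply_moves: Moves the arm, as the interface text tells. Its arguments: {"type":"object","properties":{"deltas":{"type":"array","items":{"type":"object","properties":{"tx":{"type":"number"},"ty":{"type":"number"},"tz":{"type":"number"},"turn":{"type":"number"},"gripper":{"type":"number"}}}},"newtons":{"type":"number"}},"required":["deltas"]}

```bash
mkdir -p pics
cat > h.py <<'E'
import numpy as np, cv2
from scipy.spatial.transform import Rotation as Ro
from plant import r, capture, camera_info
def st():
    s=r.get_state(); return s
def save(n,img): cv2.imwrite('pics/'+n,cv2.cvtColor(img,cv2.COLOR_RGB2BGR))
E
python3 - <<'E'
from h import *
print(st())
for n in("scene","side","wrist"):
    p,d=capture(n); np.savez('/tmp/%s0.npz'%n,p=p,d=d); save(n+'0.png',p); print(n,camera_info(n))
E
```

```text
{'time_s': 0.0, 'joints': array([ 1.65060558e+01,  2.05903566e+01,  6.32727456e-01, -2.02739985e-02,
       -7.01358958e+01, -1.65075519e+01]), 'qd': array([ 0.06970742, -0.00361317,  0.0209506 ,  0.02643442, -0.10039945,
       -0.05088389]), 'joint_torque': array([-8.00930356e-04, -5.82726967e+01,  2.93058443e+01,  6.99745238e+00,
        6.93249181e-03, -2.06530804e-04]), 'tcp_pos': array([ 6.74527248e-01, -3.69111647e-05,  2.42626410e-01]), 'eef_rot': array([-8.99049141e+01,  8.30365322e-03,  8.99916064e+01]), 'contact_force': array([-0.40786212, -0.11217979,  0.00112473]), 'moment': array([-0.03835508, -0.00179394, -0.05665236]), 'gripper_width': 0.0877934121543156}
scene {'K': array([[379.15118643,   0.        , 323.36007743],
       [  0.        , 379.15118643, 199.32285197],
       [  0.        ,   0.        ,   1.        ]]), 'eye': array([1.1225763 , 0.17186056, 1.09572173]), 'orientation': array([ 36.22188279,  -0.78303365, 106.78512765])}
side {'K': array([[434.97766465,   0.        , 318.81528376],
       [  0.        , 434.97766465, 203.01809862],
       [  0.        ,   0.        ,   1.        ]]), 'eye': array([0.15728987, 0.81015308, 1.10563457]), 'orientation': array([  44.42534221,    0.41944024, -157.64547539])}
wrist {'K': array([[309.70691629,   0.        , 317.52901749],
       [  0.        , 309.70691629, 203.05427511],
       [  0.        ,   0.        ,   1.        ]]), 'tool_from_camera': array([[ 1.64702570e-04, -9.58194738e-01, -2.86116790e-01,
        -7.74126621e-02],
       [-1.18390179e-03,  2.86116407e-01, -9.58194135e-01,
        -1.42655134e-01],
       [ 9.99999286e-01,  4.96551217e-04, -1.08728436e-03,
        -3.09340162e-04],
       [ 0.00000000e+00,  0.00000000e+00,  0.00000000e+00,
         1.00000000e+00]])}
```

View pics/scene0.png

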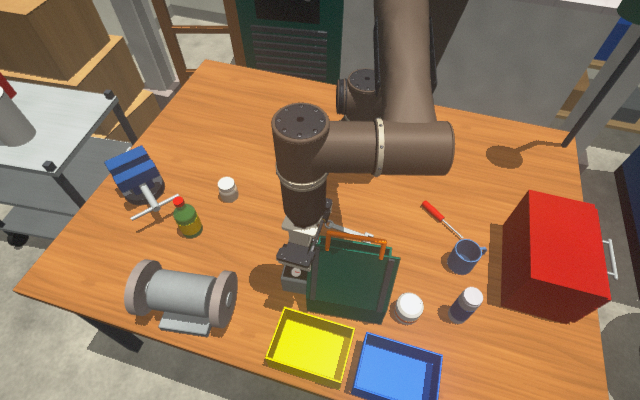

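View pics/side0.png

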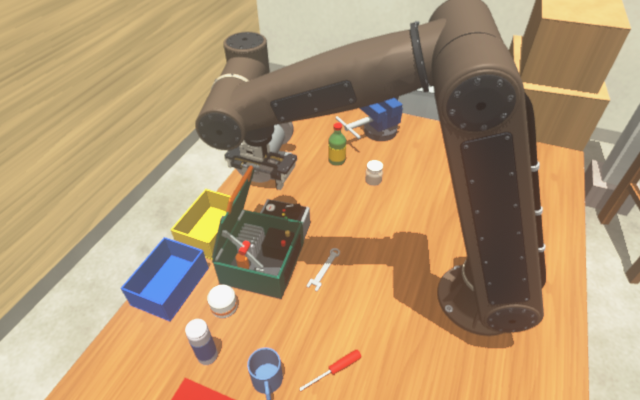

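View pics/wrist0.png

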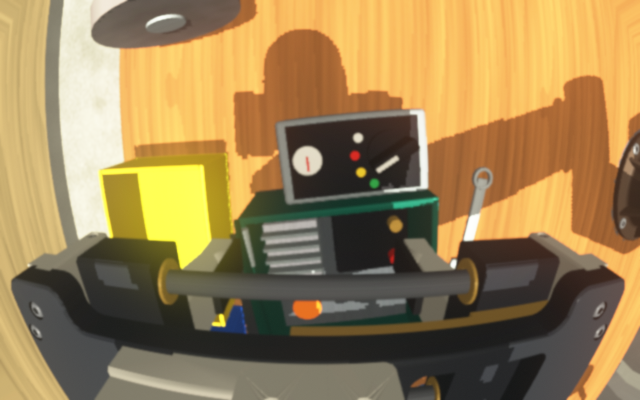

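```bash
cat >> h.py <<'E'
def Rm(e): return Ro.from_euler('xyz',e,degrees=True).as_matrix()
def w2(n,u,v,d,tcp=None,rot=None):
    """pixel -> world. d depth"""
    ci=camera_info(n);K=ci['K']
    a=(u-K[0,2])/K[0,0];b=(v-K[1,2])/K[1,1]
    if n=='wrist':
        rr=np.hypot(a,b);th=rr
        ray=np.array([a/rr*np.tan(th),b/rr*np.tan(th),1.])
    else: ray=np.array([a,b,1.])
    p=ray*d; p=np.array([p[0],-p[1],-p[2]])
    if n=='wrist':
        T=ci['tool_from_camera']; q=T[:3,:3]@p+T[:3,3]
        return Rm(rot)@q+tcp
    return Rm(ci['orientation'])@p+ci['eye']
def crop(n,img,x0,y0,x1,y1,k): save(n,cv2.resize(img[y0:y1,x0:x1],None,fx=k,fy=k,interpolation=cv2.INTER_CUBIC))
E
python3 - <<'E'
from h import *
z=np.load('/tmp/wrist0.npz');crop('w0c.png',z['p'],230,100,450,250,3.6)
z=np.load('/tmp/scene0.npz');crop('s0c.png',z['p'],270,220,430,340,5)
z=np.load('/tmp/side0.npz');crop('d0c.png',z['p'],200,150,340,300,4)
E
```

```text
(no output)
```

View pics/w0c.png

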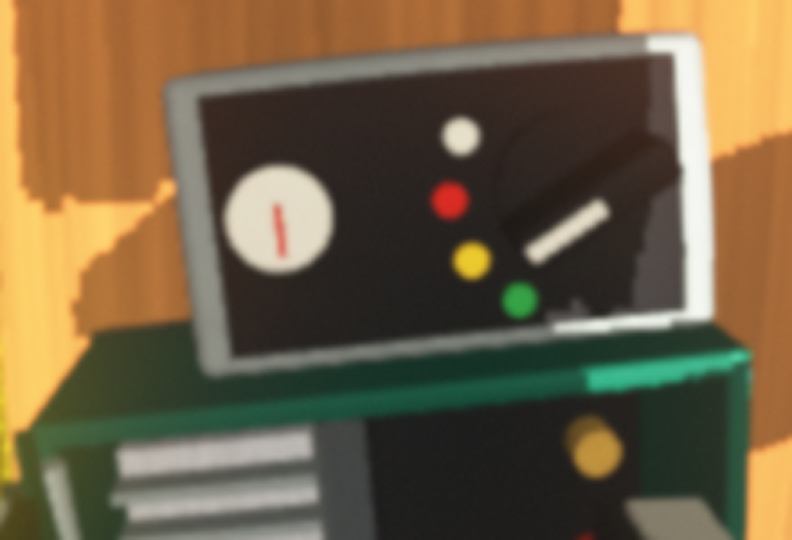

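View pics/s0c.png

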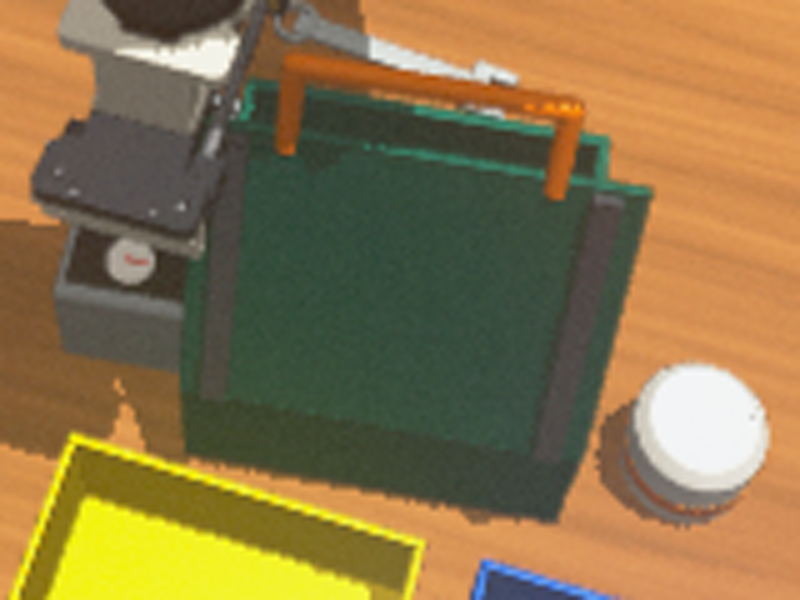

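View pics/d0c.png

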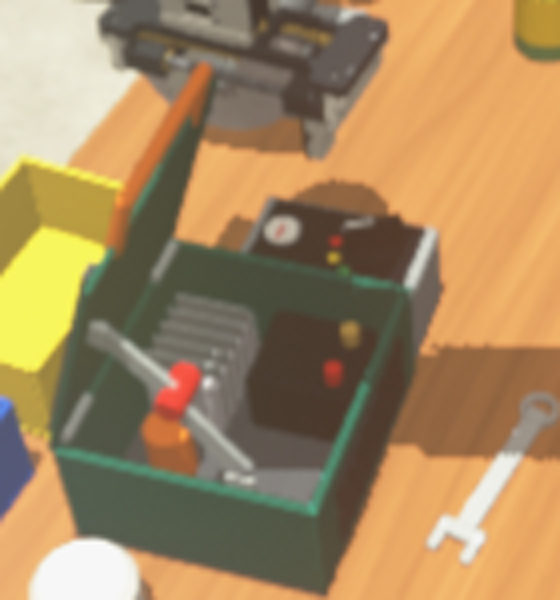

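```bash
cat >> h.py <<'E'
def atz(n,u,v,z,tcp=None,rot=None):
    a=w2(n,u,v,.2,tcp,rot);b=w2(n,u,v,.6,tcp,rot)
    return a+(b-a)*(z-a[2])/(b[2]-a[2])
def fit2(U,W):
    U=np.array(U)[:,:2];W=np.array(W)[:,:2];u=U-U.mean(0);w=W-W.mean(0)
    th=np.arctan2((u[:,0]*w[:,1]-u[:,1]*w[:,0]).sum(),(u*w).sum())
    c,s=np.cos(th),np.sin(th);R=np.array([[c,-s],[s,c]]);t=W.mean(0)-R@U.mean(0)
    return t,np.degrees(th),(W-(U@R.T+t))*1000
E
python3 - <<'E'
from h import *
tcp=np.array([.674527,0,.242626]);rot=[-89.905,.0083,89.9916]
# wrist
S=[((165,85),(.053,-.196,.085)),((712,318),(-.097,-.111,.085)),((700,35),(-.097,-.196,.085)),((203,375),(.053,-.111,.085)),
   ]
W=[];U=[]
for (u,v),m in S: W.append(atz('wrist',u/3.6+230,v/3.6+100,m[2],tcp,rot));U.append(m)
t,th,e=fit2(U,W);print('wrist',t,th,e.round(1).tolist())
z=np.load('/tmp/wrist0.npz')['d']
for u,v in((430,350),(350,120),(568,230),(600,210),(535,250)):
    uu,vv=u/3.6+230,v/3.6+100;print(u,v,w2('wrist',uu,vv,z[int(round(vv)),int(round(uu))],tcp,rot).round(4))
S=[((318,508),(-.1,.11,.11)),((413,283),(-.1,-.11,.11)),((60,450),(.1,.11,.11)),((172,240),(.1,-.11,.11))]
W=[];U=[]
for (u,v),m in S: W.append(atz('side',u/4+200,v/4+150,m[2]));U.append(m)
t2,th2,e=fit2(U,W);print('side',t2,th2,e.round(1).tolist())
d=np.load('/tmp/side0.npz')['d']
for n,(u,v) in dict(k1=(178,388),k2=(185,372),k3=(170,402)).items():
    uu,vv=u/4+200,v/4+150;p=w2('side',uu,vv,d[int(round(vv)),int(round(uu))]);print(n,p.round(4))
print('bar', atz('scene',327.6,232.5,.338),atz('scene',386,241.3,.338))
d=np.load('/tmp/scene0.npz')['d']
for u,v in((340,234),(357,237),(375,240)): print(w2('scene',u,v,d[v,u]))
def uw(p,t,th):
    c,s=np.cos(np.radians(th)),np.sin(np.radians(th));return np.array([t[0]+c*p[0]-s*p[1],t[1]+s*p[0]+c*p[1],p[2]])
for T in((t,th),(t2,th2)):
    for p in((-.055,-.155,.109),(.005,.082,.172),(.0208,0,.333)): print(uw(p,*T).round(4))
E
```

```text
wrist [0.64148399 0.11935729] 6.447168161870706 [[-1.7, 1.6], [1.6, -1.8], [0.8, 1.8], [-0.7, -1.6]]
430 350 [0.6419 0.0063 0.0844]
350 120 [ 0.665  -0.0581  0.0879]
568 230 [ 0.6132 -0.0347  0.1231]
600 210 [ 0.6055 -0.0398  0.1237]
535 250 [ 0.6211 -0.0296  0.1229]
side [0.63542862 0.12006558] 7.325382903392467 [[4.9, -2.2], [0.3, 0.9], [-2.4, -3.5], [-2.9, 4.8]]
k1 [0.6326 0.2032 0.1793]
k2 [0.6342 0.1902 0.1809]
k3 [0.6311 0.2165 0.1803]
bar [0.67690959 0.05856262 0.338     ] [0.6596817  0.19339088 0.338     ]
[0.67319248 0.08740874 0.33958006]
[0.668715   0.12697095 0.33859146]
[0.66516953 0.1684813  0.34022869]
[ 0.6042 -0.0408  0.109 ]
[0.6372 0.2014 0.172 ]
[0.6622 0.1217 0.333 ]
[ 0.6006 -0.0407  0.109 ]
[0.6299 0.202  0.172 ]
[0.6561 0.1227 0.333 ]
```

apply_moves:
  deltas:
    - {"tx":-0.035,"ty":-0.03,"tz":0,"turn":0,"gripper":0.03}
    - {"tx":-0.05,"ty":-0.03,"tz":0.03,"turn":0,"gripper":0.03}
    - {"tx":-0.045,"ty":-0.02,"tz":0.07,"turn":0.14,"gripper":0.03}
    - {"tx":-0.0405,"ty":0,"tz":0.0705,"turn":0.28,"gripper":0.03}
    - {"tx":-0.0405,"ty":0,"tz":0.0705,"turn":0.42,"gripper":0.03}

```text
time_s: 0.65
tcp_pos: [0.6021, -0.0404, 0.2415]
eef_rot: [-89.8, 0.1, 65.6]
contact_force: [-0.7, -0.2, -0.8]
gripper_width: 0.0532
```

apply_moves:
  deltas:
    - {"turn":0.14}
    - {"turn":0.28}
    - {"turn":0.42}
    - {"turn":0.505}
    - {"turn":0.505}

```text
invalid input at $.deltas[0]: expected keys tx, ty, tz, turn, gripper
```

Run:
```python
from h import *
s=st();print(s['time_s'],s['tcp_pos'],s['eef_rot'],s['contact_force'],s['gripper_width'])
p,d=capture('wrist');np.savez('/tmp/w1.npz',p=p,d=d,t=s['tcp_pos'],e=s['eef_rot']);save('w1.png',p)
```

```text
0.65 [ 0.60209593 -0.0404436   0.24154436] [-8.98256862e+01  5.06725057e-02  6.55799797e+01] [-0.67531702 -0.1934864  -0.75872296] 0.05318965530909741
```

View pics/w1.png

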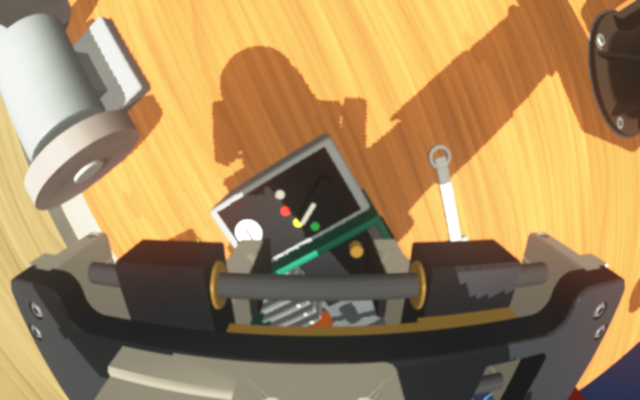

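apply_moves:
  deltas:
    - {"tx":0,"ty":0,"tz":0,"turn":0.14,"gripper":0.03}
    - {"tx":0,"ty":0,"tz":0,"turn":0.28,"gripper":0.03}
    - {"tx":0,"ty":0,"tz":0,"turn":0.42,"gripper":0.03}
    - {"tx":0,"ty":0,"tz":0,"turn":0.5,"gripper":0.03}
    - {"tx":0,"ty":0,"tz":0,"turn":0.5,"gripper":0.03}

```text
time_s: 1.2
tcp_pos: [0.6046, -0.0405, 0.2436]
eef_rot: [-90.0, 0.0, 37.4]
contact_force: [-0.3, 0.4, 0.1]
gripper_width: 0.0304
```

Run:
```python
from h import *
s=st();print(s['time_s'],s['tcp_pos'],s['eef_rot'],s['contact_force'],s['gripper_width'])
p,d=capture('wrist');np.savez('/tmp/w2.npz',p=p,d=d,t=s['tcp_pos'],e=s['eef_rot']);crop('w2.png',p,220,90,420,240,4)
```

```text
1.2 [ 0.60462207 -0.04054836  0.24357651] [-9.00008461e+01  5.37491138e-03  3.73656789e+01] [-0.26826302  0.43506314  0.12340648] 0.030353765442347812
```

View pics/w2.png

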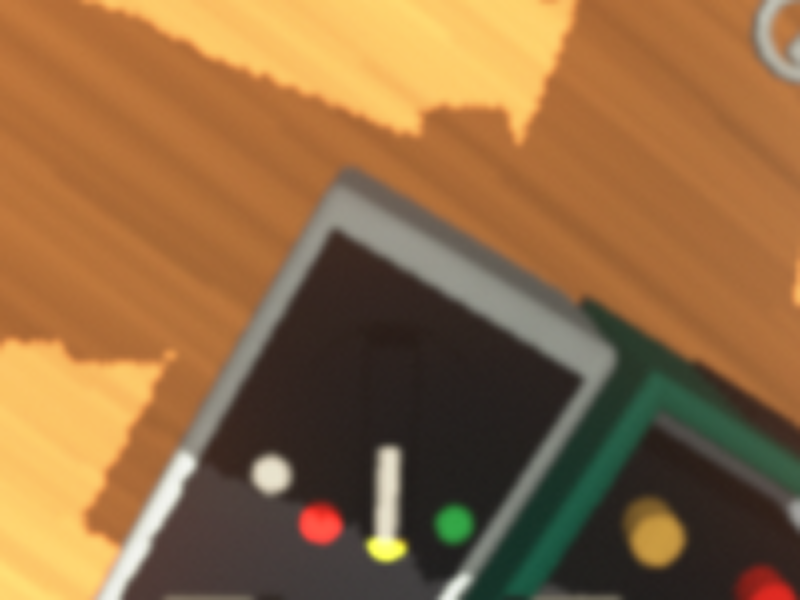

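Run:
```python
from h import *
z=np.load('/tmp/w2.npz');t,e=z['t'],z['e']
for u,v in((390,445),(386,540),(392,335),(370,345),(418,345)):
    uu,vv=u/4+220,v/4+90;p=atz('wrist',uu,vv,.121,t,e);print(p.round(4),(Rm(e).T@(p-t)).round(4),w2('wrist',uu,vv,z['d'][int(vv),int(uu)],t,e).round(4))
```

```text
[ 0.6047 -0.0405  0.121 ] [ 1.000e-04  1.226e-01 -0.000e+00] [ 0.6043 -0.0408  0.1227]
[ 0.6232 -0.0275  0.121 ] [ 0.0227  0.1226 -0.0009] [ 0.6227 -0.0279  0.1228]
[ 0.5846 -0.0553  0.121 ] [-0.0249  0.1226  0.0004] [ 0.5865 -0.0539  0.1088]
[ 0.5893 -0.0578  0.121 ] [-0.0227  0.1226 -0.0044] [ 0.5897 -0.0575  0.1185]
[ 0.5829 -0.0495  0.121 ] [-0.0227  0.1226  0.0061] [ 0.587  -0.0455  0.0937]
```

apply_moves:
  deltas:
    - {"tx":0,"ty":0.04,"tz":0,"turn":0,"gripper":0.03}
    - {"tx":0,"ty":0.08,"tz":0,"turn":0,"gripper":0.03}
    - {"tx":0,"ty":0.11,"tz":0,"turn":0,"gripper":0.03}
    - {"tx":0,"ty":0.127,"tz":0,"turn":0,"gripper":0.03}
    - {"tx":0,"ty":0.127,"tz":0,"turn":0,"gripper":0.03}

```text
time_s: 1.75
tcp_pos: [0.6028, -0.0408, 0.1137]
eef_rot: [-89.9, 0.3, 37.5]
contact_force: [-0.4, 0.2, 0.4]
gripper_width: 0.0301
```

apply_moves:
  deltas:
    - {"tx":0,"ty":0,"tz":0,"turn":0,"gripper":0.008}
    - {"tx":0,"ty":0,"tz":0,"turn":0,"gripper":0.008}
    - {"tx":0,"ty":0,"tz":0,"turn":0,"gripper":0.008}
    - {"tx":0,"ty":0,"tz":0,"turn":0,"gripper":0.008}
  newtons: 25

```text
time_s: 2.15
tcp_pos: [0.6056, -0.0406, 0.1181]
eef_rot: [-90.1, -0.1, 37.3]
contact_force: [1.1, -0.5, 3.3]
gripper_width: 0.0119
```

apply_moves:
  deltas:
    - {"tx":0,"ty":0,"tz":0,"turn":0.1,"gripper":0.008}
    - {"tx":0,"ty":0,"tz":0,"turn":0.2,"gripper":0.008}
    - {"tx":0,"ty":0,"tz":0,"turn":0.3,"gripper":0.008}
    - {"tx":0,"ty":0,"tz":0,"turn":0.4,"gripper":0.008}
    - {"tx":0,"ty":0,"tz":0,"turn":0.5,"gripper":0.008}

```text
time_s: 2.65
tcp_pos: [0.6058, -0.0409, 0.1181]
eef_rot: [-90.0, -0.2, 8.4]
contact_force: [2.3, -2.7, 3.0]
gripper_width: 0.0118
```

apply_moves:
  deltas:
    - {"tx":0,"ty":0,"tz":0,"turn":0.02,"gripper":0.008}
    - {"tx":0,"ty":0,"tz":0,"turn":0.02,"gripper":0.008}
    - {"tx":0,"ty":0,"tz":0,"turn":0.02,"gripper":0.028}
    - {"tx":0,"ty":0,"tz":0,"turn":0.02,"gripper":0.028}
    - {"tx":0,"ty":0,"tz":0,"turn":0.02,"gripper":0.028}

```text
time_s: 3.15
tcp_pos: [0.6038, -0.0403, 0.1161]
eef_rot: [-90.0, 0.1, 7.5]
contact_force: [-0.5, 0.6, 0.2]
gripper_width: 0.0265
```

apply_moves:
  deltas:
    - {"tx":0,"ty":-0.04,"tz":0,"turn":0,"gripper":0.028}
    - {"tx":0,"ty":-0.08,"tz":0,"turn":0,"gripper":0.028}
    - {"tx":0,"ty":-0.12,"tz":0,"turn":0,"gripper":0.028}
    - {"tx":0,"ty":-0.12,"tz":0,"turn":0,"gripper":0.028}

```text
time_s: 3.55
tcp_pos: [0.6071, -0.0403, 0.2427]
eef_rot: [-90.0, -0.5, 7.6]
contact_force: [0.9, 1.0, -0.3]
gripper_width: 0.0279
```

Run:
```python
from h import *
s=st();print(s['time_s'],s['tcp_pos'],s['eef_rot'],s['contact_force'],s['gripper_width'])
p,d=capture('wrist');np.savez('/tmp/w3.npz',p=p,d=d,t=s['tcp_pos'],e=s['eef_rot']);crop('w3.png',p,220,90,460,270,3.3)
p,d=capture('side');np.savez('/tmp/d3.npz',p=p,d=d);save('d3.png',p)
```

```text
3.55 [ 0.6070688  -0.0402601   0.24265009] [-90.02568304  -0.522012     7.58621951] [ 0.91237578  1.03588659 -0.26968067] 0.027861442181861287
```

View pics/w3.png

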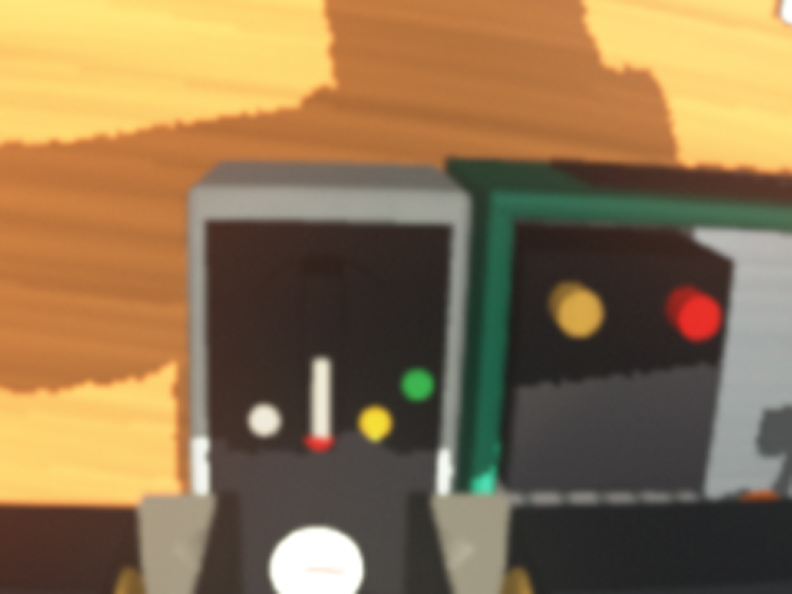

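View pics/d3.png

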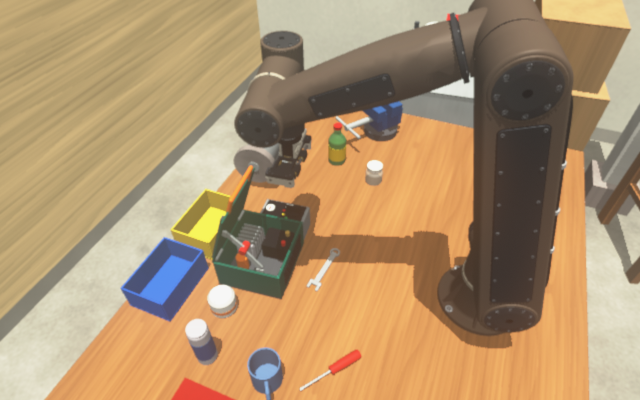

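Run:
```python
from h import *
s=st();t,e=s['tcp_pos'],s['eef_rot'];R=Rm(e)
z=np.load('/tmp/d3.npz');d=z['d'];crop('d3c.png',z['p'],190,110,330,300,3.1)
P=[]
for v in range(20,220):
  for u in range(200,330):
    if d[v,u]>0:
        q=R.T@(w2('side',u,v,d[v,u])-t)
        if abs(q[0])<.15 and abs(q[2])<.15 and -.4<q[1]<.03: P.append(q)
P=np.array(P)
for a in np.arange(-.30,.03,.02):
    m=P[(P[:,1]>=a)&(P[:,1]<a+.02)]
    if len(m): print(round(a,2),len(m),'x',m[:,0].min().round(3),m[:,0].max().round(3),'z',m[:,2].min().round(3),m[:,2].max().round(3))
```

```text
Traceback (most recent call last):
  File "h.py", line 10, in w2
    ci=camera_info(n);K=ci['K']
ValueError: time passes only in moves, steps and waits
```

View pics/d3c.png

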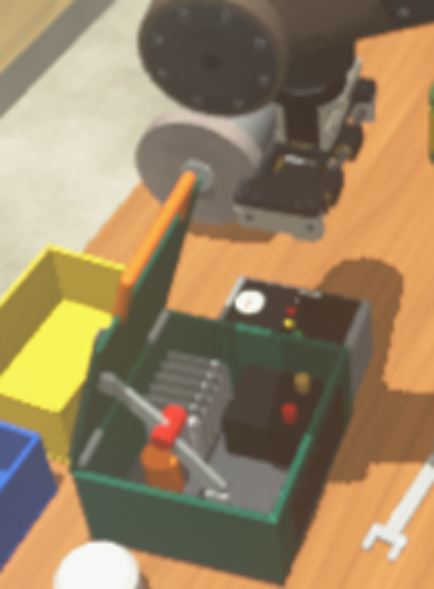

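```bash
sed -i 's/^from plant.*/&\nimport functools\ncamera_info=functools.lru_cache(None)(camera_info)/' h.py
python3 - <<'E'
from h import *
s=st();t,e=s['tcp_pos'],s['eef_rot'];R=Rm(e)
z=np.load('/tmp/d3.npz');d=z['d']
P=[]
for v in range(20,220):
  for u in range(200,330):
    if d[v,u]>0:
        q=R.T@(w2('side',u,v,d[v,u])-t)
        if abs(q[0])<.15 and abs(q[2])<.15 and -.4<q[1]<.03: P.append(q)
P=np.array(P)
for a in np.arange(-.30,.03,.01):
    m=P[(P[:,1]>=a)&(P[:,1]<a+.01)]
    if len(m): print(round(a,2),len(m),'x',m[:,0].min().round(3),m[:,0].max().round(3),'z',m[:,2].min().round(3),m[:,2].max().round(3))
E
```

```text
-0.22 21 x -0.043 -0.009 z 0.025 0.048
-0.21 61 x -0.047 -0.008 z 0.002 0.047
-0.2 67 x -0.047 -0.004 z 0.002 0.049
-0.19 76 x -0.046 0.001 z -0.011 0.049
-0.18 20 x -0.045 -0.001 z -0.007 0.047
-0.17 46 x -0.036 0.01 z 0.002 0.041
-0.16 94 x -0.04 0.016 z -0.043 0.041
-0.15 41 x -0.039 -0.021 z -0.045 0.02
-0.14 21 x -0.028 0.019 z 0.014 0.021
-0.13 51 x -0.023 0.021 z 0.001 0.021
-0.12 63 x -0.027 0.023 z -0.009 0.021
-0.11 108 x -0.026 0.086 z -0.039 0.149
-0.1 470 x -0.04 0.088 z -0.098 0.149
-0.09 161 x -0.039 0.08 z -0.09 0.101
-0.08 247 x -0.039 0.088 z -0.092 0.098
-0.07 155 x -0.04 0.093 z -0.084 0.131
-0.06 144 x -0.039 0.097 z -0.087 0.149
-0.05 22 x -0.013 0.097 z -0.023 0.145
-0.04 17 x -0.01 0.1 z -0.028 0.149
-0.03 19 x 0.1 0.104 z 0.047 0.149
-0.02 20 x 0.103 0.107 z 0.048 0.145
-0.01 18 x 0.106 0.11 z 0.054 0.147
0.0 24 x -0.009 0.113 z -0.015 0.149
0.01 24 x -0.01 0.117 z -0.016 0.148
0.02 17 x 0.116 0.121 z 0.045 0.15
```

apply_moves:
  deltas:
    - {"tx":0,"ty":0,"tz":0.035,"turn":0,"gripper":0.0876}
    - {"tx":0,"ty":0,"tz":0.075,"turn":0,"gripper":0.0876}
    - {"tx":0,"ty":0,"tz":0.12,"turn":0,"gripper":0.0876}
    - {"tx":0,"ty":0,"tz":0.165,"turn":0,"gripper":0.0876}
    - {"tx":0,"ty":0,"tz":0.2,"turn":0,"gripper":0.0876}

```text
time_s: 4.15
tcp_pos: [0.577, 0.1597, 0.2348]
eef_rot: [-90.0, 0.2, 7.6]
contact_force: [1.1, -0.2, 0.5]
gripper_width: 0.0622
```

apply_moves:
  deltas:
    - {"tx":0,"ty":0,"tz":0.03,"turn":0,"gripper":0.0876}
    - {"tx":0,"ty":0,"tz":0.06,"turn":0,"gripper":0.0876}
    - {"tx":0,"ty":0,"tz":0.089,"turn":0,"gripper":0.0876}
    - {"tx":0,"ty":0.0,"tz":0.089,"turn":0,"gripper":0.0876}

```text
time_s: 4.55
tcp_pos: [0.5656, 0.2486, 0.2344]
eef_rot: [-90.1, 0.2, 7.7]
contact_force: [-0.1, -0.2, -0.9]
gripper_width: 0.0866
```

Run:
```python
from h import *
s=st();print(s['time_s'],s['tcp_pos'],s['eef_rot'],s['contact_force'],s['gripper_width'])
p,d=capture('wrist');np.savez('/tmp/w4.npz',p=p,d=d,t=s['tcp_pos'],e=s['eef_rot']);save('w4.png',p)
p,d=capture('side');np.savez('/tmp/d4.npz',p=p,d=d);crop('d4.png',p,160,60,360,310,2.4)
```

```text
4.55 [0.56557989 0.24863645 0.23435122] [-90.05682361   0.1578898    7.67302923] [-0.13055223 -0.19491357 -0.90124159] 0.08663236313343409
```

View pics/w4.png

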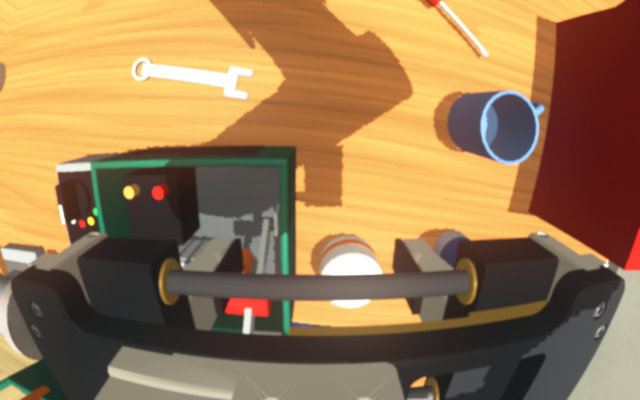

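View pics/d4.png

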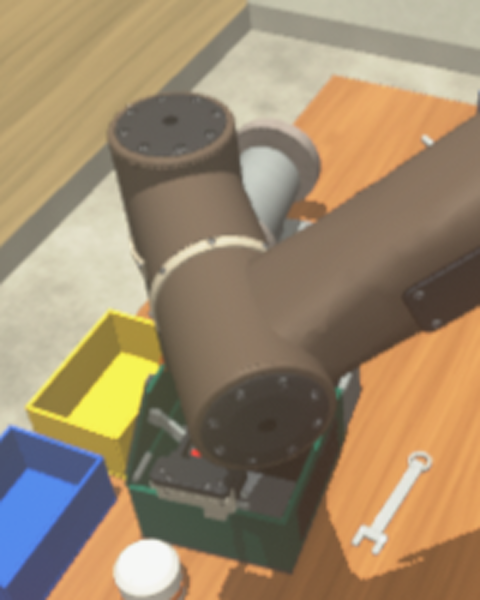

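Run:
```python
from h import *
s=st();print(s['time_s'],s['tcp_pos'],s['eef_rot'],s['contact_force'])
z=np.load('/tmp/w4.npz');t,e=z['t'],z['e'];d=z['d']
for n,u,v in(('link',268,222),('link',264,245),('link',260,270),('roller',248,306),('rol',235,306),('rol',264,306),('can',450,243),('filter',350,265),('rimcorner',290,152)):
    p=w2('wrist',u,v,d[v,u],t,e);q=Rm(e).T@(p-t);print(n,p.round(4),'tool',q.round(4))
d=np.load('/tmp/side0.npz')['d']
for u,v in((199,325),(203,328)): print('can',w2('side',u,v,d[v,u]))
```

```text
4.65 [0.56584935 0.24621684 0.2347759 ] [-90.07774298   0.1614288    7.58656094] [-0.24847385 -1.80313194  0.34462198]
link [0.5884 0.2069 0.1186] tool [ 0.0174  0.1158 -0.0443]
link [0.6025 0.2074 0.1378] tool [ 0.0313  0.0965 -0.0457]
link [0.6158 0.2082 0.1581] tool [ 0.0446  0.0762 -0.0467]
roller [0.6347 0.204  0.1839] tool [ 0.0627  0.0503 -0.0534]
rol [0.6367 0.1937 0.184 ] tool [ 0.0633  0.0503 -0.0639]
rol [0.6322 0.2165 0.1841] tool [ 0.0619  0.0501 -0.0407]
can [0.6186 0.4262 0.0378] tool [0.0768 0.1962 0.1691]
filter [0.6451 0.2956 0.0717] tool [0.0855 0.1624 0.0361]
rimcorner [0.5316 0.2153 0.0599] tool [-0.0377  0.1746 -0.0283]
can [0.63214092 0.43650243 0.14909768]
can [0.61840801 0.43991061 0.14982966]
```

apply_moves:
  deltas:
    - {"tx":0,"ty":0.03,"tz":0.008,"turn":0,"gripper":0.0876}
    - {"tx":0,"ty":0.055,"tz":0.008,"turn":0,"gripper":0.0876}
    - {"tx":0.015,"ty":0.055,"tz":0.008,"turn":0,"gripper":0.0876}
    - {"tx":0.03,"ty":0.055,"tz":0.008,"turn":0,"gripper":0.0876}
    - {"tx":0.03,"ty":0.055,"tz":0.008,"turn":0,"gripper":0.0876}

```text
time_s: 5.15
tcp_pos: [0.5964, 0.2566, 0.1803]
eef_rot: [-90.1, 0.1, 7.4]
contact_force: [-0.7, 0.0, -0.1]
gripper_width: 0.0875
```

Run:
```python
from h import *
s=st();print(s['time_s'],s['tcp_pos'],s['eef_rot'],s['contact_force'],s['gripper_width'])
p,d=capture('wrist');s=st();print(s['tcp_pos']);np.savez('/tmp/w5.npz',p=p,d=d,t=s['tcp_pos'],e=s['eef_rot']);crop('w5.png',p,120,140,400,340,2.8)
p,d=capture('scene');np.savez('/tmp/s5.npz',p=p,d=d);crop('s5.png',p,200,120,460,360,2.5)
```

```text
5.15 [0.59643026 0.25656443 0.18026273] [-9.00642693e+01  7.91963087e-02  7.41278898e+00] [-0.65312196  0.01301803 -0.05756322] 0.08751329326495534
[0.59559306 0.25652397 0.18040352]
```

View pics/w5.png

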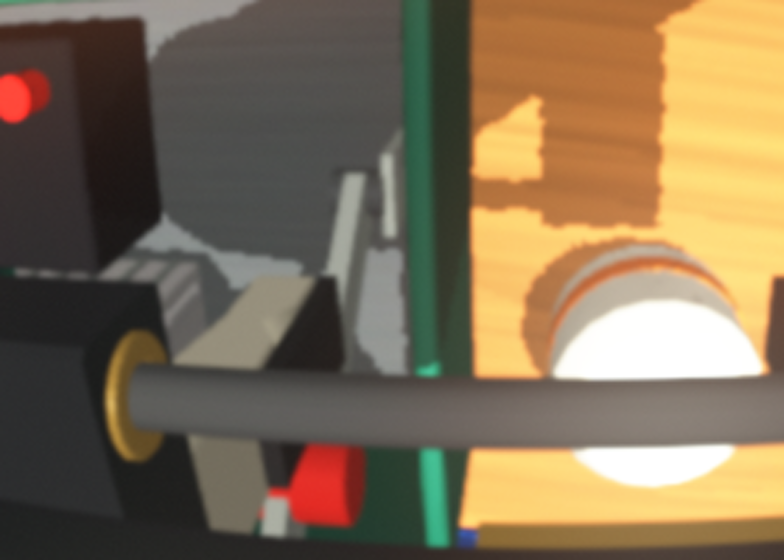

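View pics/s5.png

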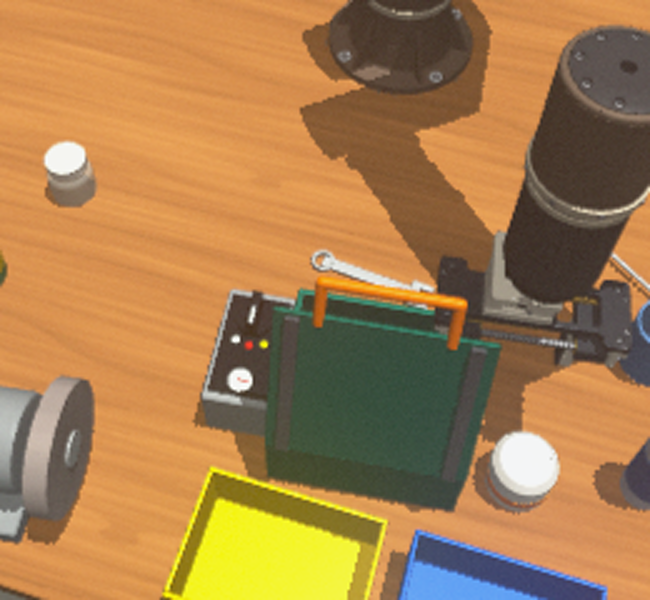

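apply_moves:
  deltas:
    - {"tx":0,"ty":0.003,"tz":0.003,"turn":0,"gripper":0.0876}
    - {"tx":0,"ty":0.007,"tz":0.003,"turn":0,"gripper":0.0876}
    - {"tx":0,"ty":0.01,"tz":0.003,"turn":0,"gripper":0.0876}
    - {"tx":0,"ty":0.013,"tz":0.003,"turn":0,"gripper":0.0876}
    - {"tx":0,"ty":0.016,"tz":0.003,"turn":0,"gripper":0.0876}

```text
time_s: 5.75
tcp_pos: [0.5949, 0.2609, 0.1654]
eef_rot: [-90.0, 0.0, 7.5]
contact_force: [-0.5, -1.0, 1.6]
gripper_width: 0.0874
```

apply_moves:
  deltas:
    - {"tx":0,"ty":0.002,"tz":0,"turn":0,"gripper":0.0876}
    - {"tx":0,"ty":0.004,"tz":0,"turn":0,"gripper":0.0876}
    - {"tx":0,"ty":0.006,"tz":0,"turn":0,"gripper":0.0876}

```text
time_s: 6.05
tcp_pos: [0.5961, 0.261, 0.1617]
eef_rot: [-90.0, -0.2, 7.5]
contact_force: [-1.8, -0.2, 11.8]
gripper_width: 0.0875
```

Run:
```python
from h import *
s=st();print(s['time_s'],s['tcp_pos'],s['eef_rot'],s['contact_force'],s['gripper_width'])
p,d=capture('wrist');s=st();print(s['tcp_pos']);np.savez('/tmp/w6.npz',p=p,d=d,t=s['tcp_pos'],e=s['eef_rot']);crop('w6.png',p,120,140,400,340,2.8)
p,d=capture('scene');np.savez('/tmp/s6.npz',p=p,d=d);crop('s6.png',p,270,210,430,340,4)
```

```text
6.05 [0.59608101 0.2610485  0.16166355] [-89.99616905  -0.16685558   7.54109646] [-1.7762399  -0.22391183 11.77847766] 0.08750672826144205
[0.59600706 0.26107119 0.16137713]
```

View pics/w6.png

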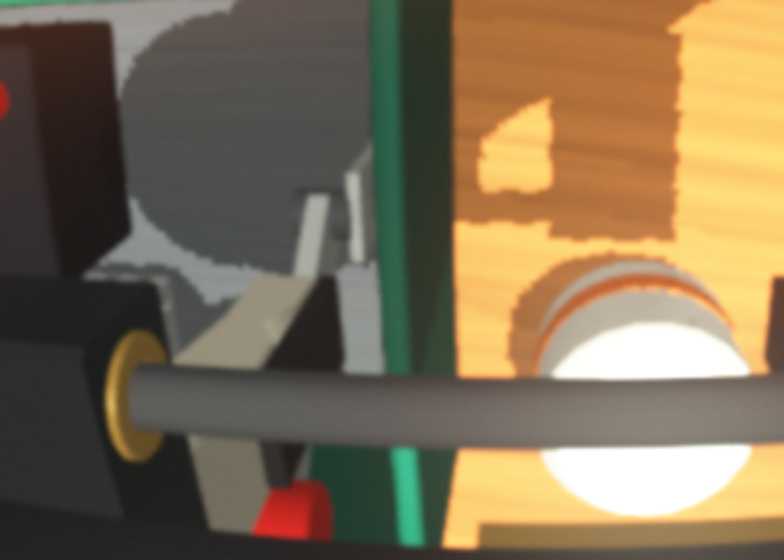

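View pics/s6.png

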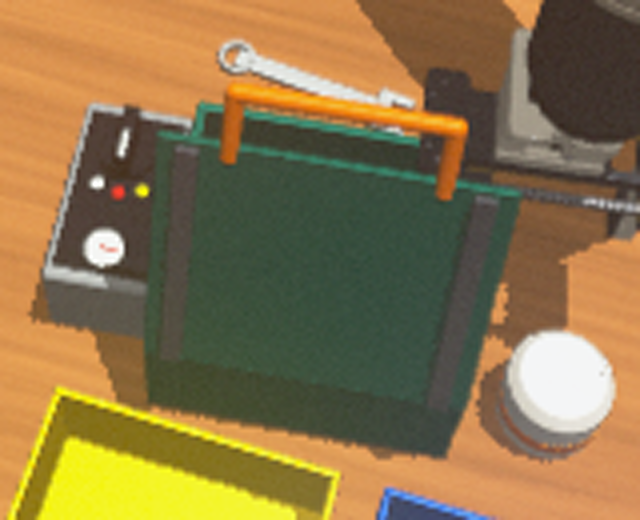

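apply_moves:
  deltas:
    - {"tx":0,"ty":0.002,"tz":0,"turn":0,"gripper":0.0876}
    - {"tx":0,"ty":0.004,"tz":0,"turn":0,"gripper":0.0876}
    - {"tx":0,"ty":0.006,"tz":0,"turn":0,"gripper":0.0876}

```text
time_s: 6.45
tcp_pos: [0.5967, 0.2613, 0.1564]
eef_rot: [-90.0, -0.3, 7.6]
contact_force: [-0.6, 0.2, 14.5]
gripper_width: 0.0875
```

apply_moves:
  deltas:
    - {"tx":0,"ty":0.001,"tz":0,"turn":0,"gripper":0.0876}
    - {"tx":0,"ty":0.003,"tz":0,"turn":0,"gripper":0.0876}

```text
time_s: 6.65
tcp_pos: [0.5972, 0.2615, 0.1539]
eef_rot: [-90.0, -0.3, 7.6]
contact_force: [0.2, -0.7, 14.0]
gripper_width: 0.0875
```

apply_moves:
  deltas:
    - {"tx":0,"ty":0.002,"tz":0,"turn":0,"gripper":0.0876}
    - {"tx":0,"ty":0.004,"tz":0,"turn":0,"gripper":0.0876}
    - {"tx":0,"ty":0.006,"tz":0,"turn":0,"gripper":0.0876}

```text
time_s: 6.95
tcp_pos: [0.5982, 0.2619, 0.1486]
eef_rot: [-89.9, -0.4, 7.6]
contact_force: [-0.3, 1.2, 16.2]
gripper_width: 0.0877
```

Run:
```python
from h import *
s=st();print(s['time_s'],s['tcp_pos'],s['eef_rot'],s['contact_force'],s['gripper_width'])
p,d=capture('side');crop('d7.png',p,170,130,330,310,3.3)
p,d=capture('scene');np.savez('/tmp/s7.npz',p=p,d=d);crop('s7.png',p,270,210,430,340,4)
for u,v in((340,234),(357,237),(375,240),(357,240),(357,234),(357,231)): print(u,v,p[v,u],w2('scene',u,v,d[v,u]).round(4))
```

```text
6.95 [0.59817119 0.26189032 0.14855062] [-89.93051462  -0.44567732   7.61387997] [-0.27710079  1.17518834 16.2156916 ] 0.0877494721838694
340 234 [220 148  80] [0.4735 0.0499 0.0035]
357 237 [143 101  64] [ 0.4649  0.1068 -0.0013]
375 240 [85 60 47] [0.6022 0.168  0.2363]
357 240 [210 141  78] [ 0.4754  0.1095 -0.0026]
357 234 [228 231 226] [0.4602 0.1047 0.0095]
357 231 [242 135  10] [0.6477 0.1226 0.3302]
```

View pics/d7.png

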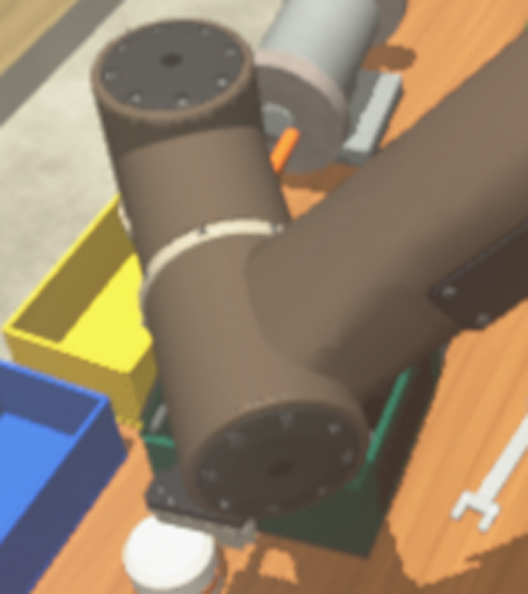

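View pics/s7.png

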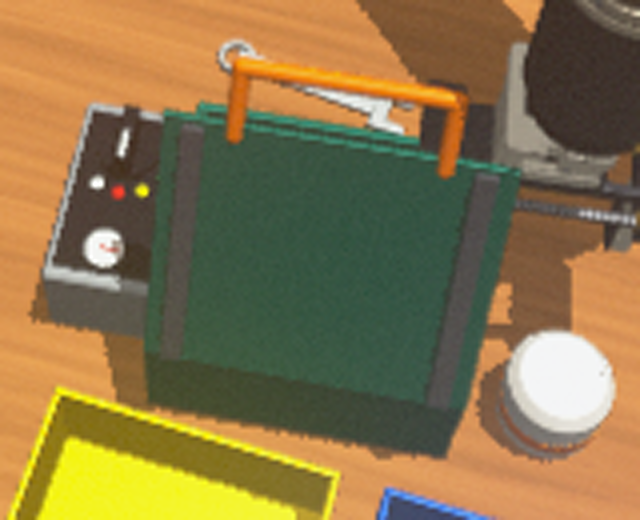

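apply_moves:
  deltas:
    - {"tx":-0.01,"ty":-0.005,"tz":0,"turn":0,"gripper":0.0876}
    - {"tx":-0.04,"ty":-0.012,"tz":0,"turn":0,"gripper":0.0876}
    - {"tx":-0.08,"ty":-0.02,"tz":0,"turn":0,"gripper":0.06}
    - {"tx":-0.11,"ty":-0.05,"tz":0,"turn":0,"gripper":0.03}
    - {"tx":-0.12,"ty":-0.09,"tz":0,"turn":0,"gripper":0.03}

```text
time_s: 7.55
tcp_pos: [0.472, 0.2434, 0.2335]
eef_rot: [-90.1, 0.3, 7.5]
contact_force: [1.6, 1.5, 0.3]
gripper_width: 0.0692
```

apply_moves:
  deltas:
    - {"tx":0,"ty":-0.04,"tz":0,"turn":0,"gripper":0.03}
    - {"tx":0,"ty":-0.08,"tz":-0.01,"turn":-0.14,"gripper":0.03}
    - {"tx":0,"ty":-0.12,"tz":-0.03,"turn":-0.28,"gripper":0.03}
    - {"tx":0,"ty":-0.135,"tz":-0.07,"turn":-0.42,"gripper":0.03}
    - {"tx":0,"ty":-0.135,"tz":-0.1,"turn":-0.56,"gripper":0.03}

```text
time_s: 8.05
tcp_pos: [0.4892, 0.1451, 0.3725]
eef_rot: [-90.0, -0.3, 40.0]
contact_force: [-0.7, 0.0, -0.1]
gripper_width: 0.0317
```

Run:
```python
from h import *
s=st();print(s['time_s'],s['joints'].round(1),s['tcp_pos'],s['eef_rot'],s['contact_force'],s['gripper_width'])
p,d=capture('side');np.savez('/tmp/d8.npz',p=p,d=d);crop('d8.png',p,170,110,370,310,3)
```

```text
8.05 [ 38.6   1.2  -7.1   0.  -81.4 -88.7] [0.48923179 0.14510177 0.37249989] [-90.03106425  -0.26298717  39.96892095] [-0.70778714  0.01625401 -0.11318604] 0.031705291022166286
```

View pics/d8.png

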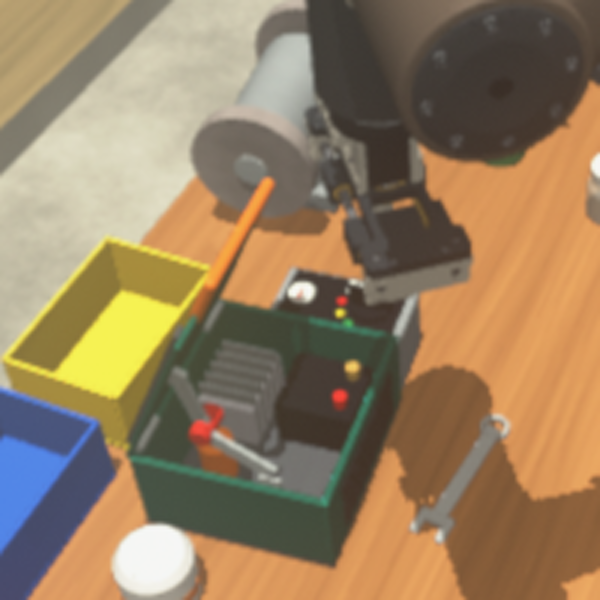

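apply_moves:
  deltas:
    - {"tx":0,"ty":0,"tz":0,"turn":-0.14,"gripper":0.05}
    - {"tx":0,"ty":0,"tz":0,"turn":-0.28,"gripper":0.05}
    - {"tx":0,"ty":0,"tz":0,"turn":-0.42,"gripper":0.05}
    - {"tx":0,"ty":0,"tz":0,"turn":-0.56,"gripper":0.05}
    - {"tx":0,"ty":0,"tz":0,"turn":-0.7,"gripper":0.05}

```text
time_s: 8.6
tcp_pos: [0.4884, 0.1459, 0.3691]
eef_rot: [-89.9, 0.0, 80.0]
contact_force: [-0.6, 0.0, -0.1]
gripper_width: 0.0499
```

apply_moves:
  deltas:
    - {"tx":0,"ty":0,"tz":0,"turn":-0.14,"gripper":0.05}
    - {"tx":0,"ty":0,"tz":0,"turn":-0.28,"gripper":0.05}
    - {"tx":0,"ty":0,"tz":0,"turn":-0.3,"gripper":0.05}
    - {"tx":0,"ty":0,"tz":0,"turn":-0.3,"gripper":0.05}

```text
time_s: 9.0
tcp_pos: [0.4887, 0.146, 0.3693]
eef_rot: [-90.0, 0.0, 96.7]
contact_force: [0.2, -0.0, 0.1]
gripper_width: 0.0502
```

Run:
```python
from h import *
s=st();print(s['time_s'],s['joints'].round(1),s['tcp_pos'],s['eef_rot'],s['contact_force'],s['gripper_width'])
p,d=capture('wrist');np.savez('/tmp/w9.npz',p=p,d=d,t=s['tcp_pos'],e=s['eef_rot']);save('w9.png',p)
p,d=capture('scene');np.savez('/tmp/s9.npz',p=p,d=d);crop('s9.png',p,250,170,450,340,4)
```

```text
9.0 [ 38.7   1.4  -7.3  -0.  -81.4 -32. ] [0.48869817 0.14597319 0.36927782] [-8.99663854e+01  1.77460083e-03  9.67060220e+01] [ 0.24326157 -0.02835332  0.10895757] 0.05023758351481362
```

View pics/w9.png

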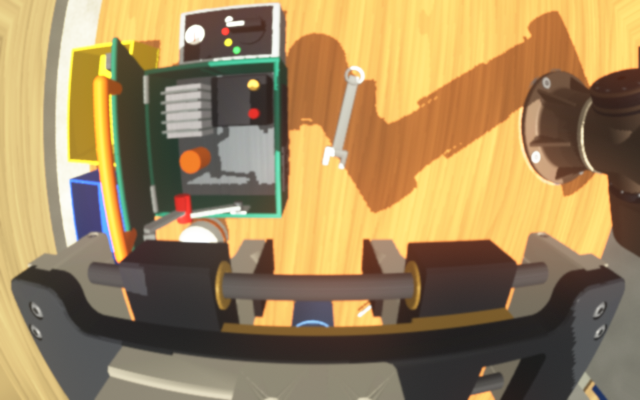

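View pics/s9.png

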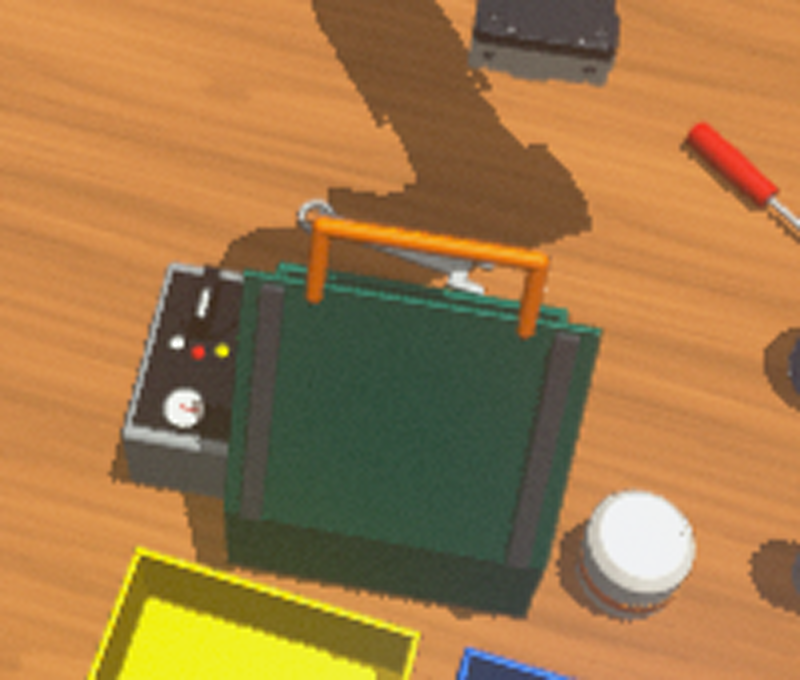

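Run:
```python
from h import *
z=np.load('/tmp/s9.npz');p,d=z['p'],z['d']
for u in(335,345,352,358,365,375,382):
    vs=[v for v in range(222,242) if p[v,u,0]>170 and 60<p[v,u,1]<160 and p[v,u,2]<50]
    for v in vs[1:-1] or vs: print(u,v,w2('scene',u,v,d[v,u]).round(4))
z=np.load('/tmp/w9.npz');t,e,d=z['t'],z['e'],z['d']
for u,v in((102,95),(101,150),(108,200),(114,225)): 
    w=w2('wrist',u,v,d[v,u],t,e); print('wr',z['p'][v,u],w.round(4),(Rm(e).T@(w-t)).round(4))
```

```text
335 227 [0.6536 0.0701 0.332 ]
345 227 [0.6468 0.0928 0.3324]
345 229 [0.6515 0.0942 0.3313]
352 228 [0.6437 0.1093 0.331 ]
352 230 [0.6489 0.1106 0.3307]
358 231 [0.6476 0.1249 0.3311]
365 232 [0.6468 0.1414 0.3334]
375 232 [0.6381 0.1638 0.3306]
375 234 [0.6412 0.165  0.3269]
382 233 [0.6358 0.1802 0.3305]
382 235 [0.6419 0.1813 0.3317]
382 236 [0.6429 0.1819 0.329 ]
wr [255 202  60] [0.6462 0.0635 0.3312] [-0.1003  0.038  -0.1468]
wr [255 245  96] [0.6442 0.1015 0.3333] [-0.0623  0.0359 -0.1493]
wr [255 246 105] [0.6396 0.137  0.3335] [-0.0265  0.0357 -0.1489]
wr [255 238  94] [0.6374 0.1564 0.3318] [-0.007   0.0374 -0.1489]
```

apply_moves:
  deltas:
    - {"tx":-0.02,"ty":0,"tz":-0.035,"turn":0,"gripper":0.05}
    - {"tx":-0.041,"ty":0,"tz":-0.07,"turn":-0.01,"gripper":0.05}
    - {"tx":-0.041,"ty":0,"tz":-0.115,"turn":-0.01,"gripper":0.05}
    - {"tx":-0.041,"ty":0,"tz":-0.151,"turn":-0.01,"gripper":0.05}
    - {"tx":-0.041,"ty":0,"tz":-0.151,"turn":-0.01,"gripper":0.05}

```text
time_s: 9.6
tcp_pos: [0.647, 0.1235, 0.366]
eef_rot: [-89.8, 0.1, 97.2]
contact_force: [0.1, -0.3, -0.4]
gripper_width: 0.0495
```

Run:
```python
from h import *
s=st();print(s['time_s'],s['joints'].round(1),s['tcp_pos'],s['eef_rot'],s['contact_force'],s['gripper_width'])
p,d=capture('side');save('d10.png',p)
p,d=capture('wrist');save('w10.png',p)
```

```text
9.6 [ 27.7  16.5  10.5  -0.  -84.2 -20.5] [0.64700398 0.12346984 0.36595888] [-8.97564497e+01  8.66839309e-02  9.72241580e+01] [ 0.05814261 -0.32464193 -0.4425593 ] 0.04952862308403849
```

View pics/w10.png

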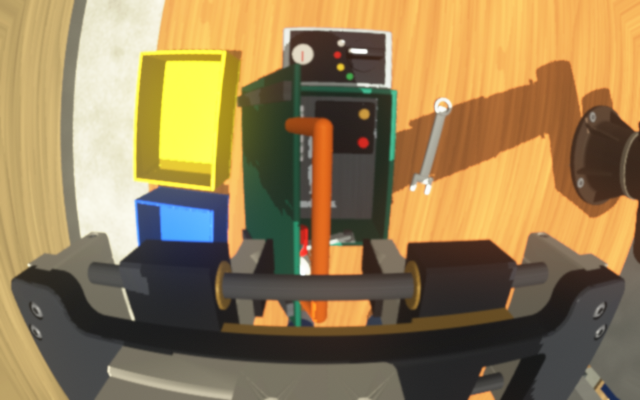

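View pics/d10.png

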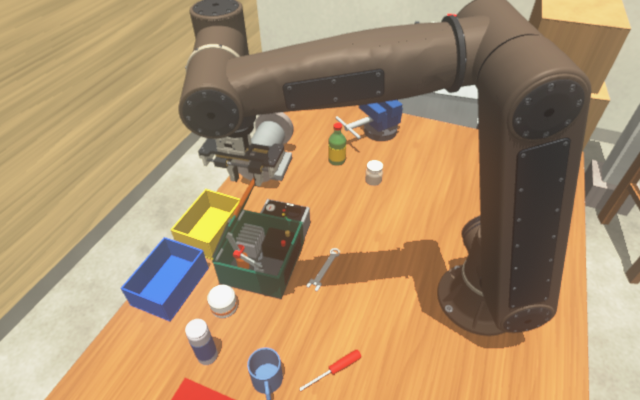

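apply_moves:
  deltas:
    - {"tx":0,"ty":0.015,"tz":0,"turn":0,"gripper":0.05}
    - {"tx":0,"ty":0.03,"tz":0,"turn":0,"gripper":0.04}
    - {"tx":0,"ty":0.042,"tz":0,"turn":0,"gripper":0.03}
    - {"tx":0,"ty":0.042,"tz":0,"turn":0,"gripper":0.02}
    - {"tx":0,"ty":0.042,"tz":0,"turn":0,"gripper":0.02}

```text
time_s: 10.2
tcp_pos: [0.6438, 0.1234, 0.3284]
eef_rot: [-90.0, 0.0, 97.4]
contact_force: [0.3, -0.2, -0.0]
gripper_width: 0.024
```

apply_moves:
  deltas:
    - {"tx":0,"ty":0,"tz":0,"turn":0,"gripper":0.008}
    - {"tx":0,"ty":0,"tz":0,"turn":0,"gripper":0.008}
    - {"tx":0,"ty":0,"tz":0,"turn":0,"gripper":0.008}
    - {"tx":0,"ty":0,"tz":0,"turn":0,"gripper":0.008}
  newtons: 30

```text
time_s: 10.6
tcp_pos: [0.6437, 0.1234, 0.3286]
eef_rot: [-90.0, -0.0, 97.4]
contact_force: [-5.6, 1.6, 6.6]
gripper_width: 0.0109
```

Run:
```python
from h import *
s=st();print(s['time_s'],s['tcp_pos'],s['eef_rot'],s['contact_force'],s['gripper_width'])
p,d=capture('scene');np.savez('/tmp/s11.npz',p=p,d=d);crop('s11.png',p,220,120,450,340,2.6)
s=st();print(s['time_s'],s['tcp_pos'],s['eef_rot'],s['contact_force'],s['gripper_width'])
```

```text
10.6 [0.64372368 0.12337745 0.32858674] [-9.00272785e+01 -1.01609923e-02  9.74472079e+01] [-5.63181878  1.60667717  6.63404746] 0.010934242182284806
10.65 [0.64371904 0.12339178 0.32858878] [-9.00272964e+01 -1.04904502e-02  9.74486593e+01] [-4.1181169   0.61632256  5.41103449] 0.010992875570851823
```

View pics/s11.png

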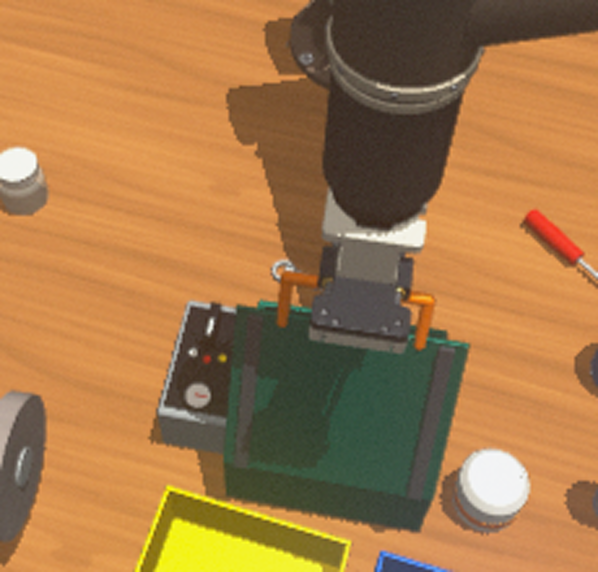

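```bash
cat > tab.py <<'E'
import numpy as np,sys
def f(th):
    a=np.radians(th);return np.array([95-235*np.cos(a)+4*np.sin(a),110+235*np.sin(a)+4*np.cos(a)])
ths=[66.3]+[65.3,63.8,62.3,60.8,59.3]+list(np.arange(57.3,0,-2))
for i in range(0,len(ths)-1,5):
    b=f(ths[i]);print([(round(t,1),round((b[0]-f(t)[0])/1000,4),round((b[1]-f(t)[1])/1000,4)) for t in ths[i+1:i+6]],'(th,tz,ty)', f(ths[min(i+5,len(ths)-1)]).round(0))
E
python3 tab.py
```

```text
[(65.3, np.float64(0.0038), np.float64(0.0016)), (63.8, np.float64(0.0094), np.float64(0.0042)), (62.3, np.float64(0.0149), np.float64(0.0069)), (60.8, np.float64(0.0204), np.float64(0.0097)), (59.3, np.float64(0.0257), np.float64(0.0127))] (th,tz,ty) [-22. 314.]
[(np.float64(57.3), np.float64(0.0071), np.float64(0.0042)), (np.float64(55.3), np.float64(0.014), np.float64(0.0086)), (np.float64(53.3), np.float64(0.0207), np.float64(0.0133)), (np.float64(51.3), np.float64(0.0273), np.float64(0.0182)), (np.float64(49.3), np.float64(0.0337), np.float64(0.0233))] (th,tz,ty) [-55. 291.]
[(np.float64(47.3), np.float64(0.0062), np.float64(0.0054)), (np.float64(45.3), np.float64(0.0122), np.float64(0.0109)), (np.float64(43.3), np.float64(0.0181), np.float64(0.0167)), (np.float64(41.3), np.float64(0.0237), np.float64(0.0227)), (np.float64(39.3), np.float64(0.0291), np.float64(0.0288))] (th,tz,ty) [-84. 262.]
[(np.float64(37.3), np.float64(0.0052), np.float64(0.0064)), (np.float64(35.3), np.float64(0.0102), np.float64(0.0129)), (np.float64(33.3), np.float64(0.0149), np.float64(0.0196)), (np.floa
[... 347 characters left out ...]
0.0145), np.float64(0.0294)), (np.float64(19.3), np.float64(0.0175), np.float64(0.037))] (th,tz,ty) [-125.  191.]
[(np.float64(17.3), np.float64(0.0027), np.float64(0.0077)), (np.float64(15.3), np.float64(0.0051), np.float64(0.0156)), (np.float64(13.3), np.float64(0.0073), np.float64(0.0235)), (np.float64(11.3), np.float64(0.0092), np.float64(0.0315)), (np.float64(9.3), np.float64(0.0108), np.float64(0.0395))] (th,tz,ty) [-136.  152.]
[(np.float64(7.3), np.float64(0.0013), np.float64(0.0081)), (np.float64(5.3), np.float64(0.0024), np.float64(0.0162)), (np.float64(3.3), np.float64(0.0031), np.float64(0.0244)), (np.float64(1.3), np.float64(0.0036), np.float64(0.0326))] (th,tz,ty) [-140.  119.]
```

apply_moves:
  deltas:
    - {"tx":0,"ty":0.0016,"tz":0.0038,"turn":0,"gripper":0.008}
    - {"tx":0,"ty":0.0042,"tz":0.0094,"turn":0,"gripper":0.008}
    - {"tx":0,"ty":0.0069,"tz":0.0149,"turn":0,"gripper":0.008}
    - {"tx":0,"ty":0.0097,"tz":0.0204,"turn":0,"gripper":0.008}
    - {"tx":0,"ty":0.0127,"tz":0.0257,"turn":0,"gripper":0.008}

```text
time_s: 11.15
tcp_pos: [0.6188, 0.1206, 0.3156]
eef_rot: [-90.1, -0.1, 97.5]
contact_force: [-1.9, 3.9, 5.7]
gripper_width: 0.0112
```

apply_moves:
  deltas:
    - {"tx":0,"ty":0.0042,"tz":0.0071,"turn":0,"gripper":0.008}
    - {"tx":0,"ty":0.0086,"tz":0.014,"turn":0,"gripper":0.008}
    - {"tx":0,"ty":0.0133,"tz":0.0207,"turn":0,"gripper":0.008}
    - {"tx":0,"ty":0.0182,"tz":0.0273,"turn":0,"gripper":0.008}
    - {"tx":0,"ty":0.0233,"tz":0.0337,"turn":0,"gripper":0.008}

```text
time_s: 11.65
tcp_pos: [0.5846, 0.1166, 0.2907]
eef_rot: [-90.0, -0.1, 97.5]
contact_force: [-0.2, 6.9, -0.2]
gripper_width: 0.011
```

apply_moves:
  deltas:
    - {"tx":0,"ty":0.0054,"tz":0.0062,"turn":0,"gripper":0.008}
    - {"tx":0,"ty":0.0109,"tz":0.0122,"turn":0,"gripper":0.008}
    - {"tx":0,"ty":0.0167,"tz":0.0181,"turn":0,"gripper":0.008}
    - {"tx":0,"ty":0.0227,"tz":0.0237,"turn":0,"gripper":0.008}
    - {"tx":0,"ty":0.0288,"tz":0.0291,"turn":0,"gripper":0.008}

```text
time_s: 12.15
tcp_pos: [0.5558, 0.1133, 0.2617]
eef_rot: [-90.0, -0.1, 97.5]
contact_force: [0.5, 8.3, -0.7]
gripper_width: 0.0108
```

Run:
```python
from h import *
s=st();print(s['time_s'],s['tcp_pos'],s['eef_rot'],s['contact_force'],s['moment'],s['gripper_width'])
p,d=capture('side');np.savez('/tmp/d12.npz',p=p,d=d);crop('d12.png',p,160,90,380,310,2.7)
```

```text
12.15 [0.55575878 0.1132512  0.26174371] [-90.02187608  -0.12528202  97.46447886] [ 0.48524257  8.26926216 -0.7486622 ] [ 3.17638671 -0.33454682 -0.08416077] 0.010848119405147509
```

View pics/d12.png

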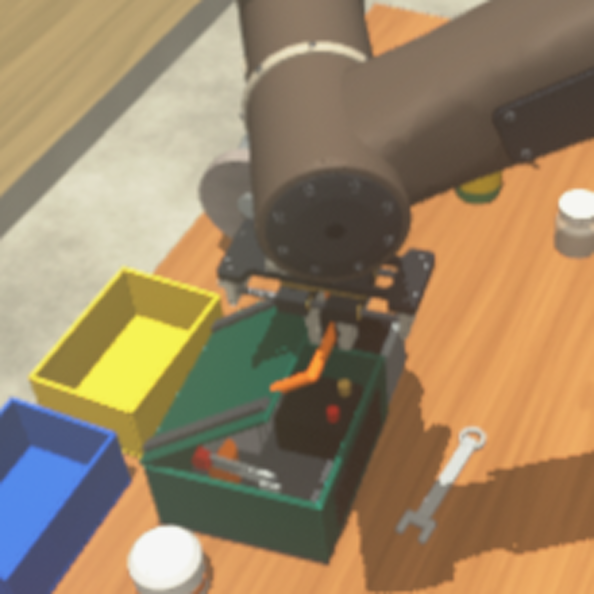

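apply_moves:
  deltas:
    - {"tx":0.0004,"ty":0.0064,"tz":0.0052,"turn":0,"gripper":0.008}
    - {"tx":0.0008,"ty":0.0129,"tz":0.0102,"turn":0,"gripper":0.008}
    - {"tx":0.0012,"ty":0.0196,"tz":0.0149,"turn":0,"gripper":0.008}
    - {"tx":0.0016,"ty":0.0264,"tz":0.0194,"turn":0,"gripper":0.008}
    - {"tx":0.002,"ty":0.0334,"tz":0.0237,"turn":0,"gripper":0.008}

```text
time_s: 12.7
tcp_pos: [0.5326, 0.1108, 0.2286]
eef_rot: [-90.0, 0.0, 97.5]
contact_force: [5.1, 1.7, -2.9]
gripper_width: 0.0109
```

apply_moves:
  deltas:
    - {"tx":0.0002,"ty":0.0072,"tz":0.004,"turn":0,"gripper":0.008}
    - {"tx":0.0004,"ty":0.0144,"tz":0.0078,"turn":0,"gripper":0.008}
    - {"tx":0.0006,"ty":0.0219,"tz":0.0113,"turn":0,"gripper":0.008}
    - {"tx":0.0006,"ty":0.0294,"tz":0.0145,"turn":0,"gripper":0.008}
    - {"tx":0.0006,"ty":0.037,"tz":0.0175,"turn":0,"gripper":0.008}

```text
time_s: 13.2
tcp_pos: [0.5158, 0.109, 0.1919]
eef_rot: [-90.1, 0.0, 97.5]
contact_force: [7.1, 0.6, -3.2]
gripper_width: 0.0109
```

apply_moves:
  deltas:
    - {"tx":0,"ty":0.0077,"tz":0.002,"turn":0,"gripper":0.008}
    - {"tx":0,"ty":0.0156,"tz":0.004,"turn":0,"gripper":0.008}
    - {"tx":0,"ty":0.0235,"tz":0.006,"turn":0,"gripper":0.008}
    - {"tx":0,"ty":0.0315,"tz":0.0078,"turn":0,"gripper":0.008}
    - {"tx":0,"ty":0.0395,"tz":0.0094,"turn":0,"gripper":0.008}

```text
time_s: 13.7
tcp_pos: [0.5057, 0.1078, 0.1523]
eef_rot: [-90.0, 0.0, 97.5]
contact_force: [4.1, 0.8, -1.7]
gripper_width: 0.0107
```

apply_moves:
  deltas:
    - {"tx":0,"ty":0.005,"tz":0.0006,"turn":0,"gripper":0.008}
    - {"tx":0,"ty":0.01,"tz":0.001,"turn":0,"gripper":0.008}
    - {"tx":0,"ty":0.015,"tz":0.0015,"turn":0,"gripper":0.008}
    - {"tx":0,"ty":0.019,"tz":0.0018,"turn":0,"gripper":0.008}
    - {"tx":0,"ty":0.023,"tz":0.002,"turn":0,"gripper":0.008}

```text
time_s: 14.2
tcp_pos: [0.5032, 0.1075, 0.1294]
eef_rot: [-89.9, 0.0, 97.4]
contact_force: [-0.1, 0.4, -2.2]
gripper_width: 0.0108
```

Run:
```python
from h import *
s=st();print(s['time_s'],s['tcp_pos'],s['eef_rot'],s['contact_force'],s['moment'],s['gripper_width'])
p,d=capture('side');np.savez('/tmp/d13.npz',p=p,d=d);crop('d13.png',p,160,90,380,310,2.7)
```

```text
14.2 [0.50324595 0.10754666 0.12935786] [-8.99444134e+01  8.35236205e-03  9.74373187e+01] [-0.12215694  0.39178271 -2.1580251 ] [ 0.53456372 -0.29329511 -0.13057943] 0.010831989255391127
```

View pics/d13.png

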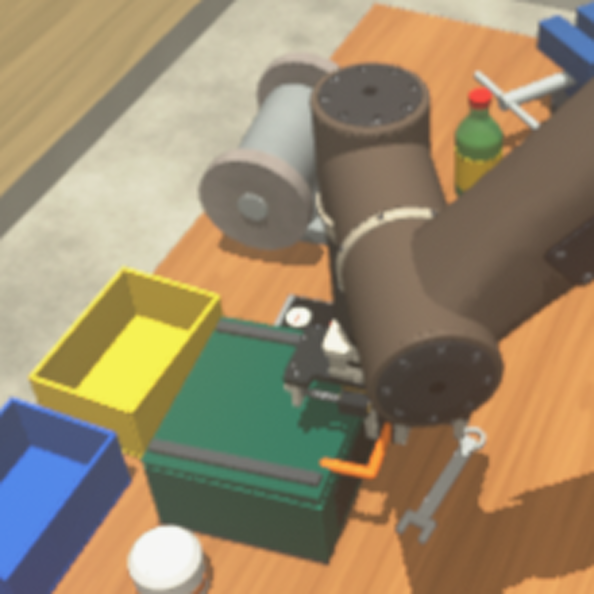

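apply_moves:
  deltas:
    - {"tx":0,"ty":0.002,"tz":0.0001,"turn":0,"gripper":0.008}
    - {"tx":0,"ty":0.004,"tz":0.0002,"turn":0,"gripper":0.008}
    - {"tx":0,"ty":0.006,"tz":0.0003,"turn":0,"gripper":0.008}
    - {"tx":0,"ty":0.008,"tz":0.0003,"turn":0,"gripper":0.008}
    - {"tx":0,"ty":0.01,"tz":0.0003,"turn":0,"gripper":0.008}

```text
time_s: 14.75
tcp_pos: [0.503, 0.1075, 0.12]
eef_rot: [-90.0, 0.0, 97.5]
contact_force: [-11.5, 3.3, 20.4]
gripper_width: 0.0113
```

apply_moves:
  deltas:
    - {"tx":0,"ty":0.001,"tz":0,"turn":0,"gripper":0.008}
    - {"tx":0,"ty":0.002,"tz":0,"turn":0,"gripper":0.008}
    - {"tx":0,"ty":0.003,"tz":0,"turn":0,"gripper":0.008}

```text
time_s: 15.05
tcp_pos: [0.503, 0.1075, 0.1196]
eef_rot: [-90.0, 0.0, 97.5]
contact_force: [-19.2, 1.9, 37.1]
gripper_width: 0.0111
```

Run:
```python
from h import *
p,d=capture('side');np.savez('/tmp/d14.npz',p=p,d=d);crop('d14.png',p,200,170,340,310,4.2)
for u,v in((230,262),(250,265),(270,268),(240,230),(225,250),(262,250),(283,258),(290,263),(295,264),(300,260),(302,255)):
    print(u,v,p[v,u],w2('side',u,v,d[v,u]).round(4))
```

```text
230 262 [ 73 131 104] [0.6759 0.2252 0.1172]
250 265 [ 78 103  86] [0.6176 0.2145 0.1194]
270 268 [109 107 102] [0.5592 0.2057 0.1242]
240 230 [ 73 133 103] [0.7093 0.11   0.1167]
225 250 [ 74 134 104] [0.7105 0.1942 0.1185]
262 250 [ 66 130 102] [0.611  0.155  0.1197]
283 258 [ 64 128 101] [0.5433 0.1572 0.1181]
290 263 [217 134  55] [0.5369 0.1309 0.065 ]
295 264 [207 119  56] [ 0.5454  0.0842 -0.0029]
300 260 [245 162  60] [0.4954 0.1463 0.1193]
302 255 [189 101  46] [0.4974 0.1279 0.1191]
```

View pics/d14.png

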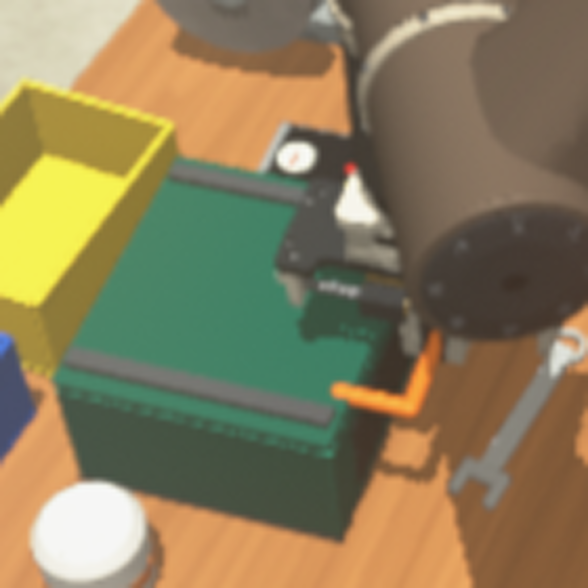

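apply_moves:
  deltas:
    - {"tx":0,"ty":-0.001,"tz":0,"turn":0,"gripper":0.008}
    - {"tx":0,"ty":-0.002,"tz":0,"turn":0,"gripper":0.008}
    - {"tx":0,"ty":-0.002,"tz":0,"turn":0,"gripper":0.024}
    - {"tx":0,"ty":-0.002,"tz":0,"turn":0,"gripper":0.024}
    - {"tx":0,"ty":-0.002,"tz":0,"turn":0,"gripper":0.024}

```text
time_s: 15.6
tcp_pos: [0.5037, 0.1076, 0.1189]
eef_rot: [-90.0, 0.0, 97.5]
contact_force: [-0.7, -0.4, -0.6]
gripper_width: 0.0234
```

Run:
```python
from h import *
s=st();print(s['time_s'],s['tcp_pos'],s['eef_rot'],s['contact_force'],s['moment'],s['gripper_width'])
p,d=capture('wrist');save('w15.png',p)
```

```text
15.6 [0.50374366 0.1076037  0.11891394] [-9.00244708e+01  9.01426493e-03  9.74565875e+01] [-0.73920822 -0.39145431 -0.61027033] [ 0.03832684  0.04484745 -0.01482778] 0.023387935259006648
```

View pics/w15.png

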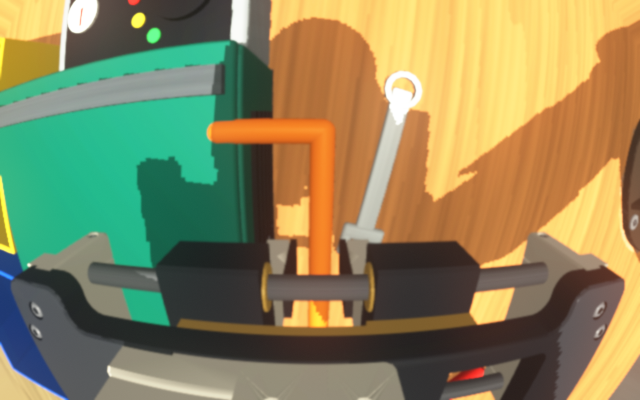

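apply_moves:
  deltas:
    - {"tx":0,"ty":-0.01,"tz":0,"turn":0,"gripper":0.024}
    - {"tx":0,"ty":-0.03,"tz":0,"turn":0,"gripper":0.024}
    - {"tx":0,"ty":-0.07,"tz":0,"turn":0,"gripper":0.024}
    - {"tx":0,"ty":-0.11,"tz":0,"turn":0,"gripper":0.03}
    - {"tx":0,"ty":-0.15,"tz":0,"turn":0,"gripper":0.03}

```text
time_s: 16.15
tcp_pos: [0.5033, 0.1074, 0.2712]
eef_rot: [-90.0, 0.0, 97.5]
contact_force: [0.5, 1.4, -0.4]
gripper_width: 0.0296
```

apply_moves:
  deltas:
    - {"tx":0,"ty":-0.03,"tz":0,"turn":0,"gripper":0.03}
    - {"tx":0,"ty":-0.06,"tz":0,"turn":0,"gripper":0.03}
    - {"tx":0,"ty":-0.06,"tz":0,"turn":0,"gripper":0.03}

```text
time_s: 16.45
tcp_pos: [0.5052, 0.108, 0.3343]
eef_rot: [-90.5, -0.1, 97.5]
contact_force: [-0.1, -0.3, 0.3]
gripper_width: 0.0303
```

Run:
```python
from h import *
s=st();print(s['time_s'],s['tcp_pos'],s['contact_force'],s['gripper_width'])
p,d=capture('scene');crop('s16.png',p,180,120,500,360,2.5)
for u,v in((320,290),(350,300),(380,300),(330,250),(360,250),(385,262),(345,232),(360,236)): print(u,v,p[v,u],w2('scene',u,v,d[v,u]).round(4))
p,d=capture('side');crop('d16.png',p,120,120,400,330,2.8)
for u,v in((230,262),(250,262),(270,262),(240,230),(250,225),(262,240),(280,250),(225,250)):
    print(u,v,p[v,u],w2('side',u,v,d[v,u]).round(4))
```

```text
16.45 [0.50517784 0.10796852 0.3342593 ] [-0.11010883 -0.33454724  0.28126294] 0.03026864771934771
320 290 [ 60 133 106] [0.7285 0.0574 0.1181]
350 300 [ 63 138 110] [0.7316 0.1425 0.1175]
380 300 [111 110 111] [0.7104 0.2192 0.1233]
330 250 [57 79 66] [0.603  0.0493 0.1192]
360 250 [ 57 125 100] [0.5749 0.1326 0.1152]
385 262 [104 103 102] [0.5962 0.2099 0.1238]
345 232 [98 87 76] [0.4605 0.0638 0.0028]
360 236 [124 124 117] [0.4629 0.1159 0.0065]
230 262 [ 70 126  99] [0.6771 0.2238 0.1149]
250 262 [114 114 109] [0.6212 0.2073 0.1225]
270 262 [ 66 125  98] [0.5722 0.1819 0.1155]
240 230 [ 70 128  99] [0.7114 0.1072 0.1128]
250 225 [ 68 127  99] [0.6915 0.0803 0.1158]
262 240 [ 65 125  98] [0.63   0.1195 0.1163]
280 250 [ 64 124  97] [0.5657 0.1313 0.1134]
225 250 [ 70 128 100] [0.7121 0.1924 0.1157]
```

View pics/s16.png

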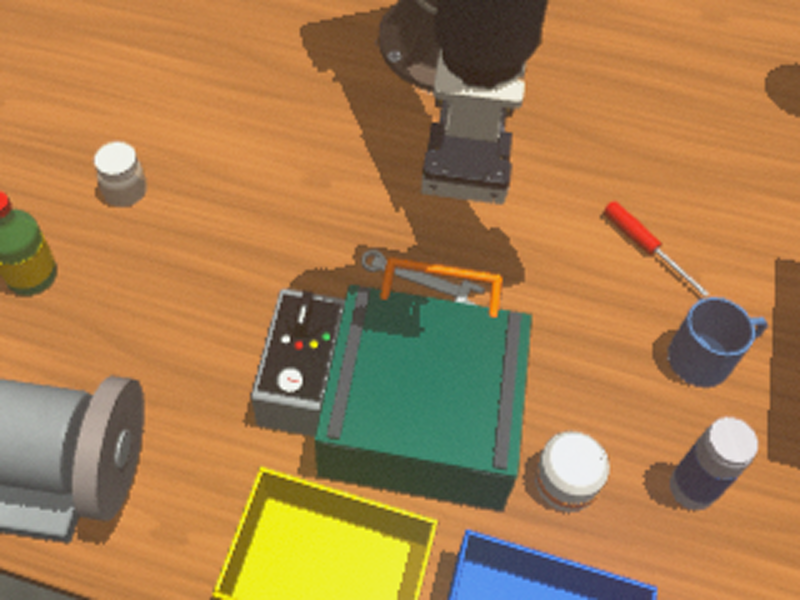

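View pics/d16.png

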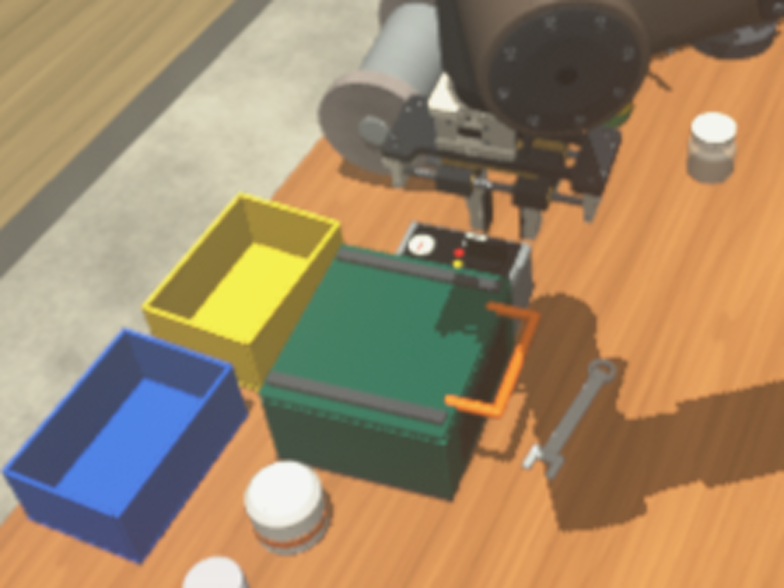

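apply_moves:
  deltas:
    - {"tx":0,"ty":0,"tz":0,"turn":0,"gripper":0.03}
    - {"tx":0,"ty":0,"tz":0,"turn":0,"gripper":0.03}
    - {"tx":0,"ty":0,"tz":0,"turn":0,"gripper":0.03}

```text
time_s: 16.85
tcp_pos: [0.5032, 0.1075, 0.3281]
eef_rot: [-89.9, 0.0, 97.4]
contact_force: [0.3, 0.0, 0.7]
gripper_width: 0.0301
```

Run:
```python
from h import *
s=st();print(s['time_s'],s['tcp_pos'],s['contact_force'],s['qd'].round(2))
print(r.close_job())
```

```text
16.85 [0.50319863 0.1075026  0.32805897] [0.26450788 0.02637324 0.73065233] [-0.02 -0.14  0.21  0.06 -0.03 -0.05]
the job is handed in; nothing more can be done
None
```

The job is done and handed in at 16.9 s. The selector is on red, the stay is broken, and the hood is shut and released.

- **Selector:** it started on yellow, so I turned it one click clockwise. The pointer rested on the red dot in the wrist view straight after, and in the final scene picture.
- **Stay:** I pushed down on the lower link, on the rim side of the red knuckle, rather than on the roller itself. The gripper's body would otherwise have hit the hood. The stay stayed bent once I backed off, with the hood lowered by about 0.1 rad.
- **Hood:** I pinched it by the orange bar and lowered it in small steps under grip until it met the case. I pressed lightly to seat it and let go.
- **Forces:** the largest reading I saw at the wrist was about 42 N, while seating the hood. That load went through the gripped bar, and the limit is 120 N.

**Last checks:** the measured hood top is level within about 3 mm of camera noise, and the bar is at about 113 mm against the 114 mm expected when shut. I also saw no sign that the items I could see in the last pictures had moved. The robot was about 200 mm clear with near-zero contact force. No check failed.

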